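# Push the low tin under the counter riser

### The job

Put the low, flat food tin away under the small wooden riser on the counter: slide it along the counter into the wider of the riser's two bays, from the open front, until no more than about a finger's breadth of it still shows. Keep the tin flat on the counter and do not knock over the salt shaker.

Things in the scene. Friction and masses are not known exactly. Their poses are not given: they have to be found in the camera images.
- low_tin: Low flat round food tin, 86 mm in diameter, 40 mm high, about 0.23 kg, loose on the counter left of the riser; too wide for most grippers, but slides easily when pushed low on its side. (A tall tin, 75 mm wide and 110 mm high, is not meant.) Origin: centre of its underside; z up.
- riser: Low wooden riser fixed on the counter, open front facing left (+y, within 13 degrees): a 10 mm top, upper face 62 mm high, on three 12 mm walls; 190 mm deep. Wide bay 130 mm, empty; beyond it, farther from the robot, a 75 mm bay with a lime. Origin: on the counter, middle of the wide bay's mouth, below the top's front edge; x points straight into the bay, y along the front to the narrow bay, z up.
- bay_mouth (a point): Middle of the wide bay's mouth at the underside of the riser's top, on its front edge: 52 mm straight above the riser's origin. Clear height below it 52 mm; the bay's back panel is 178 mm in from here. Two jars stand on the riser's top, more than 100 mm behind the front edge. Axes as the riser's.
- salt_shaker: Small salt shaker, 44 mm in diameter and 90 mm high, standing loose on the counter behind the tin as seen from the robot. Not to be knocked over. Origin: centre of its underside; z up along its axis.
Not all that is in view belongs to the job. There is more than one size of the low_tin; the one meant has the size given above.

How it is judged:
At the end, for the whole second after the job is handed in: The low tin stands flat and at rest on the counter in the riser's wide bay, with no more than 23 mm of it still in front of the riser's front edge; the salt shaker stands upright (x of low_tin in the frame of riser between 0.02 and 0.15 m and y of low_tin in the frame of riser between -0.03 and 0.03 m and height (world z) of low_tin below 0.008 m and angle between low_tin's own z axis and vertical below 0.1 rad and linear speed of low_tin below 0.02 m/s and angle between salt_shaker's own z axis and vertical below 0.2 rad); the robot touches nothing.
It fails at once if the low tin is tipped by more than 30 degrees (angle between low_tin's own z axis and vertical above 0.52 rad).
It fails at once if the salt shaker is knocked over (angle between salt_shaker's own z axis and vertical above 0.8 rad).
It also fails if it takes over 43 s, if anything falls off the work surface, if the arm or the gripper's body presses on something with over 40 N, if the wrist force passes 120 N, or if a joint passes its speed limit or range.

### The arm

A 7-joint arm with a two-finger parallel gripper is mounted at the origin on a cart in front of the work surface, level with it; the furniture and walls round the work are solid. World frame = base frame: x ahead of the robot, y to its left, z up, the work surface at z = 0. Lengths are in m, angles in rad, forces in N, time in s.
With the tool pointing down it reaches from about 0.4 to 0.875 m from the base axis. Payload 19.3 kg.
Tool frame: the origin (TCP) lies on the mounting face of the last link; the fingertips stand 173 mm ahead of it and the grasp point (between the pads) lies 155 mm ahead of it; z points along the fingers, y is the line along which they close (so a half turn about z gives the same grasp; the last joint's range is limited). The gripper opens to 85 mm and grips with 20 to 120 N. Pads are 22 mm wide; open, the fingers measure 114 mm over their backs; the gripper's body (76 mm by 85 mm) begins 54 mm behind the grasp point. The pads swing forward as they close: fully open they stand 13 mm farther back than shut.
Start: joints at [-1.401, 0.521, -0.036, 1.599, 0.021, 1.021, -0.113], TCP at [0.148, 0.607, 0.405] pointing down, gripper open.
Joint ranges: [-2.91, 2.91], [-0.3, 2.13], [-1.5, 1.42], [0.17, 2.43], [-1.26, 4.41], [0.16, 1.93], [-2.52, 2.52]. Speed limits (rad/s): [1.89, 1.89, 2.39, 2.39, 3.01, 3.01, 3.01].

### API

Orientations are given as a unit quaternion [w, x, y, z].
In Python, from cell import arm gives the robot as it stands.
- The arm moves only by the tool play_rows, never from a script. Its argument "rows" is a list of rows, each a list of 6 numbers: the shift along the tool's x, y, z scaled (see below), then the turn, a rotation vector about the tool's x, y, z scaled (see below). In form: [[tx, ty, tz, rx, ry, rz], ...]. A call has 1 to 20 rows; each row is the pose to reach, as a shift and turn from the pose commanded when the call began, along the tool's axes at that moment, turning the shorter way round; what a row does not reach only later rows make up. The controller multiplies each number of a shift by 200 mm and each number of a turn by pi rad. A row lasts 1/8 s, in which the tool goes at most 62.5 mm and 10.7 degrees, less where a joint would pass 70% of its speed; a pose out of reach is approached as far as the arm can. A call with a number of a shift or a turn outside -1 to 1 is refused whole. A call with a gripper value outside its range is refused whole. "hand" is the gripper command: -1 is fully open, 1 is shut, values between are in proportion, set as the call begins (left out, the last holds). The fingers move at their own pace and stop on an object; "grip_force" is the grip in N (left out, the last holds). Time passes only in rows, so rows that repeat a pose let the fingers close. It gives the time, the measured TCP pose, the force, the opening and the grip force at its end, in the units of the state.
- arm.get_state(): the state, without advancing time (a new reading comes with each control period).
- arm.get_image(name): name is "scene" or "top"; returns the picture (400x640x3 uint8, blue, green, red); there is no depth.
- arm.camera_params(name): a dict with "camera_matrix" (3x3 intrinsics, pixels), "R" (3x3) and "t" (3): a world point X has camera coordinates R X + t. Camera axes: x right, y down, z forward; pixel columns grow to the right and rows downward; lengths in m; the calibration is good to about 2 mm. A picture is of the moment at which its call begins. camera_params takes no time and is no camera call.
- arm.sign_off(): hands the job in; it is judged then, once.
Trained networks look in the newest picture that a camera, given by its name, has taken for a name from the list of things; names that differ only in an ending like _2 or _b are one class to them, and where a whole thing is asked for, a point or a joint stands for the part that bears it (a point fixed in the world has none). Each returns a list of dicts, best first, with "score" (0 to 1); they miss things now and then, are a little off and sometimes report something else, mostly with a low value. They report only what shows in the picture. A call takes as long as a camera call. They do not tell look-alikes from the thing itself.
- arm.silhouettes(query, camera): "pixels" (400x640 bool, what is visible of it) and "location" ([row, column] in pixels, amid what is visible of it).
The state is a dict: "time": time; "qpos": joint angles; "qd": joint speeds; "tau": joint torques, N m; "tool_pos": TCP position; "tool_rot": TCP orientation; "force": force on the tool from outside, world axes, zero at the start; "wrist_torque": the same for the moment, N m; "gripper_width": opening from 0.0 (shut) to 1.0 (fully open); "finger_force": force on a finger pad.
Only numpy, scipy, OpenCV 4.12 (cv2) and the standard library are available. Lean on these libraries where they do the work, as an engineer would, in place of code of your own. Each camera call takes 0.05 s, during which the arm holds its last target. There are 200 camera calls.

## Working session

There is one attempt and no reset: what is moved stays moved. The work goes in short steps, Python scripts to look and compute and a tool call to move; the robot and the scene stay as the last step left them, time stands still between calls to the robot, and variables do not carry over. Pictures are saved under pics/ and viewed, at most 10 in all, crops included, and the job is handed in when it is done.

Besides the shell and the picture viewer there is one more tool, called after "Emit:" by a JSON object that holds its "op" and its "data", one argument or row to a line. play_rows: Moves the arm, as the interface text tells. Shifts and turns lie within -1 to 1; 1 stands for 200 mm of shift or pi rad of turn. Its arguments: {"type":"object","properties":{"rows":{"type":"array"},"hand":{"type":"number"},"grip_force":{"type":"number"}},"required":["rows"]}

```bash
mkdir -p pics
cat > h.py <<'E'
import numpy as np, cv2
from cell import arm
def ray(cam,px,z):
    p=arm.camera_params(cam);K=np.array(p["camera_matrix"]);R=np.array(p["R"]);t=np.array(p["t"])
    d=R.T@np.linalg.solve(K,[px[0],px[1],1.]);c=-R.T@t
    return c+d*(z-c[2])/d[2]
def proj(cam,X):
    p=arm.camera_params(cam);v=np.array(p["camera_matrix"])@(np.array(p["R"])@np.array(X)+np.array(p["t"]));return v[:2]/v[2]
E
python3 - <<'E'
from h import *
a=arm.get_image("scene");b=arm.get_image("top")
cv2.imwrite("pics/scene1.png",a);cv2.imwrite("pics/top1.png",b)
for c in("top","scene"):
    print(c,-np.array(arm.camera_params(c)["R"]).T@arm.camera_params(c)["t"])
    for q in("low_tin","riser","salt_shaker"):
        for o in arm.silhouettes(q,c):
            m=o["pixels"];r,cc=np.where(m);print(c,q,round(o["score"],2),o["location"],m.sum(),cc.min(),cc.max(),r.min(),r.max(),ray(c,o["location"][::-1],.04 if q!="riser" else .062).round(3))
s=arm.get_state();print(s["time"],s["tool_pos"],s["tool_rot"])
E
```

```text
top [0.31127375 0.07975276 0.91754924]
top low_tin 0.84 [279.9, 246.1] 882 234 267 263 296 [0.375 0.236 0.04 ]
top low_tin 0.77 [223.1, 293.1] 1518 272 313 201 246 [0.487 0.147 0.04 ]
top riser 0.64 [223.4, 464.5] 10589 414 531 158 285 [ 0.484 -0.187  0.062]
top salt_shaker 0.59 [166.6, 295.0] 510 284 305 152 181 [0.605 0.146 0.04 ]
scene [ 0.1838795  -0.51784123  0.5828606 ]
scene low_tin 0.59 [186.6, 295.2] 1141 276 313 170 204 [0.48  0.126 0.04 ]
scene low_tin 0.56 [186.2, 237.4] 557 224 250 172 196 [0.366 0.19  0.04 ]
scene riser 0.77 [295.6, 373.8] 12055 302 482 224 378 [ 0.452 -0.219  0.062]
scene salt_shaker 0.92 [168.7, 336.2] 479 329 346 148 183 [0.598 0.142 0.04 ]
0.4 [0.14845579 0.60709341 0.40459854] [-1.05930061e-05  1.19631260e-01  9.92818390e-01 -8.22791794e-05]
```

View pics/top1.png

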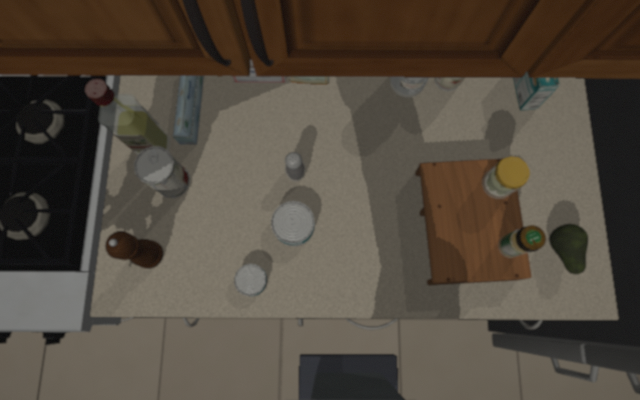

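View pics/scene1.png

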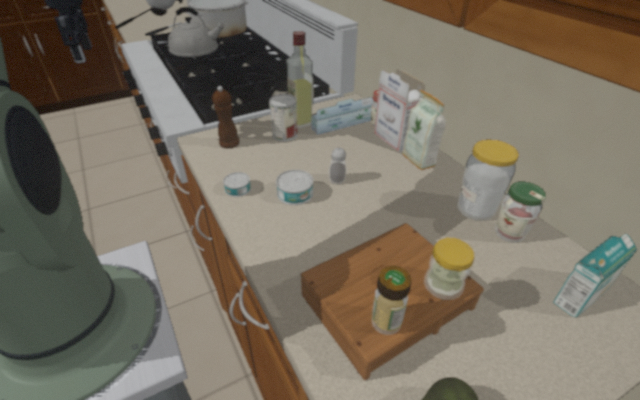

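Run:
```python
from h import *
b=cv2.imread("pics/top1.png")[140:300,225:540]
cv2.imwrite("pics/c1.png",cv2.convertScaleAbs(cv2.resize(b,(788,400),interpolation=cv2.INTER_CUBIC),alpha=1.5))
K=arm.camera_params("top")["camera_matrix"];print(K)
for l,r,row in((272,314,223),(234,268,280)): print(ray("top",(l,row),.04),ray("top",(r,row),.04))
```

```text
[[449.16275042   0.         326.91056309]
 [  0.         449.16275042 204.31585571]
 [  0.           0.           1.        ]]
[0.48681785 0.18940612 0.04      ] [0.48733344 0.1057952  0.04      ]
[0.37419813 0.25886004 0.04      ] [0.37459613 0.19320126 0.04      ]
```

View pics/c1.png

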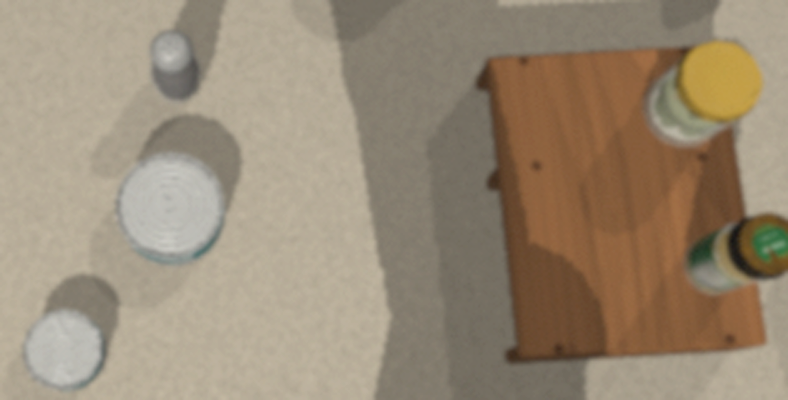

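```bash
cat >> h.py <<'E'
P1=ray("top",(420.7,163.8),.062);P2=ray("top",(433,282),.062);P3=ray("top",(531,277.5),.062)
e=(P1-P2)/np.linalg.norm(P1-P2)   # riser y
ix=np.array([e[1],-e[0],0.])      # riser x (into bay)
O=P2+e*(12+65)/1000;O[2]=0
T=ray("top",(293,222.4),.04);T[2]=0
E
python3 - <<'E'
from h import *
print(P1,P2,P3,np.linalg.norm(P1-P2),np.linalg.norm(P3-P2),"e",e,"ix",ix,"O",O,"T",T)
print("tin in riser",(T-O)@ix,(T-O)@e, "yaw",np.degrees(np.arctan2(ix[1],ix[0])), (P3-P2)/np.linalg.norm(P3-P2))
for k in((421.5,171.5),(422.5,211.5),(430.5,282)):print("wall front bottoms?",ray("top",k,0))
S=ray("top",(225+172/2.5,140+48/2.5),.09);print("salt",S)
E
```

```text
[ 0.60521799 -0.10727499  0.062     ] [ 0.37117031 -0.12021806  0.062     ] [ 0.38067761 -0.3055409   0.062     ] 0.2344052914954088 0.1855665495528592 e [9.98474400e-01 5.52165904e-02 4.73633943e-16] ix [ 0.05521659 -0.9984744   0.        ] O [ 0.44805284 -0.11596638  0.        ] T [0.4882932  0.14763143 0.        ]
tin in riser -0.26097373153983605 0.054733943628415015 yaw -86.83471259056404 [ 0.05123391 -0.99868668  0.        ]
wall front bottoms? [ 0.60916684 -0.12178544  0.        ]
wall front bottoms? [ 0.52131249 -0.12001484  0.        ]
wall front bottoms? [ 0.37548033 -0.12966363  0.        ]
salt [0.60346505 0.14520587 0.09      ]
```

```bash
cat >> h.py <<'E'
from scipy.spatial.transform import Rotation as Rn
th=np.radians(30);s_,c_=np.sin(th),np.cos(th)
RT=np.array([[0,1,0],[c_,0,-s_],[-s_,0,-c_]]) # columns tool x,y,z
RT=np.column_stack([(0,c_,-s_),(1,0,0),(0,-s_,-c_)])
L=.168
def tcp(tip): return np.array(tip)-L*RT[:,2]
def cmd(p1,R1=RT,p0=None,R0=None):
    s=arm.get_state();q=s["tool_rot"]
    if R0 is None: R0=Rn.from_quat([q[1],q[2],q[3],q[0]]).as_matrix();
    if p0 is None: p0=s["tool_pos"]
    return (R0.T@(np.array(p1)-p0)/.2).round(4),(Rn.from_matrix(R0.T@R1).as_rotvec()/np.pi).round(4)
E
python3 - <<'E'
from h import *
print(np.linalg.det(RT))
print(tcp([.488,.225,.014]))
print(cmd(tcp([.488,.24,.15])))
E
```

```text
1.0
[0.488      0.309      0.15949227]
(array([-1.9854, -0.9716,  0.5457]), array([ 0.1107, -0.1411,  0.4133]))
```

Emit:
{"op": "play_rows", "data": {
  "rows": [
    [-0.25,-0.12,0.0,0.014,-0.018,0.052],
    [-0.5,-0.25,0.0,0.028,-0.035,0.103],
    [-0.75,-0.4,0.0,0.042,-0.053,0.155],
    [-1,-0.5,0.0,0.055,-0.07,0.207],
    [-1,-0.5,0.0,0.07,-0.09,0.26],
    [-1,-0.5,0,0.083,-0.106,0.31],
    [-1,-0.5,0,0.097,-0.123,0.36],
    [-1,-0.5,0,0.11,-0.14,0.413],
    [-1,-0.5,0,0.11,-0.14,0.413],
    [-1,-0.5,0,0.11,-0.14,0.413]
  ],
  "hand": 0.05
}}

```text
time: 1.65
tool_pos: [0.319, 0.4625, 0.4047]
tool_rot: [0.181, 0.682, 0.685, -0.181]
force: [-0.3, 0.5, 0.4]
gripper_width: 0.481
finger_force: 0.0
```

Run:
```python
from h import *
s=arm.get_state();print(s["time"],s["tool_pos"],s["qpos"],s["gripper_width"],s["force"])
print(cmd(tcp([.488,.235,.12])))
```

```text
1.65 [0.31900018 0.46245448 0.40469691] [-1.40847129  0.58116082  0.42125998  1.63442816  0.04682053  1.41165396
 -1.01087904] 0.4810422358828519 [-0.2971087   0.48859817  0.38654099]
(array([-0.2826,  0.8424,  0.961 ]), array([ 0.0004, -0.0016,  0.0017]))
```

Emit:
{"op": "play_rows", "data": {
  "rows": [
    [-0.06,0.17,0.19,0,0,0],
    [-0.11,0.34,0.38,0,0,0],
    [-0.17,0.5,0.58,0,0,0],
    [-0.23,0.67,0.77,0,0,0],
    [-0.28,0.84,0.96,0,0,0],
    [-0.28,0.84,0.96,0,0,0],
    [-0.28,0.84,0.96,0,0,0]
  ]
}}

```text
time: 2.52
tool_pos: [0.4869, 0.319, 0.266]
tool_rot: [0.181, 0.682, 0.685, -0.182]
force: [-0.8, 0.9, 0.3]
gripper_width: 0.478
finger_force: 0.0
```

Run:
```python
from h import *
s=arm.get_state();print(s["time"],s["tool_pos"],s["qpos"],s["gripper_width"])
a=arm.get_image("scene");print(cmd(tcp([.488,.235,.014])))
cv2.imwrite("pics/s2.png",cv2.resize(a[50:300,150:450],(720,600)))
```

```text
2.525 [0.48694525 0.31896084 0.26598113] [-1.0620461   0.77576167  0.43990899  1.72543834  0.10642104  1.03397704
 -0.75200619] 0.47816254131924246
(array([0.2623, 0.0069, 0.465 ]), array([ 0.0003, -0.0017,  0.0011]))
```

View pics/s2.png

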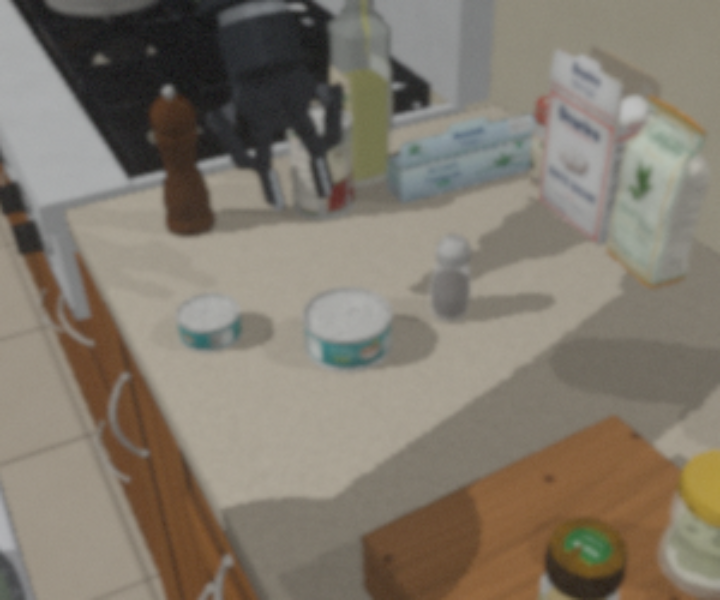

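The picture shows the gripper's fingertips (crop 270,200 and 325,195) behind and above the larger tin (crop 347,330). The salt shaker (450,280) and the small tin (208,322) are clear of the path, so I'm going down.

Emit:
{"op": "play_rows", "data": {
  "rows": [
    [0.09,0.002,0.15,0,0,0],
    [0.17,0.004,0.31,0,0,0],
    [0.23,0.006,0.41,0,0,0],
    [0.26,0.007,0.465,0,0,0],
    [0.26,0.007,0.465,0,0,0],
    [0.26,0.007,0.465,0,0,0]
  ]
}}

```text
time: 3.32
tool_pos: [0.4886, 0.318, 0.1603]
tool_rot: [0.182, 0.683, 0.684, -0.181]
force: [0.3, 0.2, 0.5]
gripper_width: 0.473
finger_force: 0.0
```

Run:
```python
from h import *
s=arm.get_state();print(s["time"],s["tool_pos"],s["force"])
a=arm.get_image("scene")
cv2.imwrite("pics/s3.png",cv2.resize(a[90:240,200:400],(800,600)))
for t in ([.47,.12,.014],[.45,.0,.014]): print(cmd(tcp(t)))
```

```text
3.325 [0.48861369 0.31801478 0.16029201] [0.28684432 0.2229903  0.45706566]
(array([-0.4929, -0.0941,  0.2859]), array([ 0.0004, -0.0015,  0.0004]))
(array([-1.0138, -0.1952,  0.5833]), array([ 0.0004, -0.0015,  0.0004]))
```

View pics/s3.png

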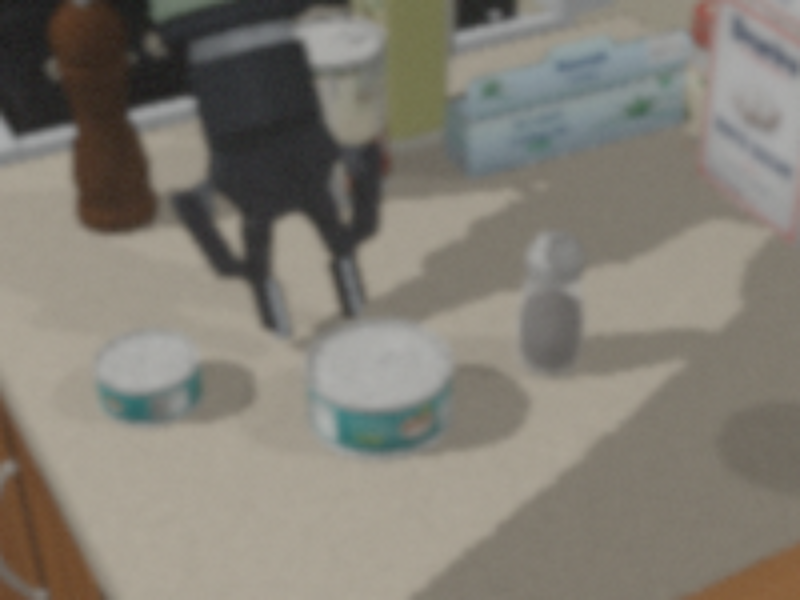

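Fingertips (crop 275,325 and 350,310) straddle the line behind the tin (380,385), and the shaker is clear. I start a slow push.

Emit:
{"op": "play_rows", "data": {
  "rows": [
    [-0.05,0,0.029,0,0,0],
    [-0.1,0,0.058,0,0,0],
    [-0.14,0,0.081,0,0,0],
    [-0.17,0,0.098,0,0,0],
    [-0.2,0,0.116,0,0,0],
    [-0.24,-0.01,0.139,0,0,0],
    [-0.28,-0.025,0.162,0,0,0],
    [-0.32,-0.04,0.185,0,0,0],
    [-0.36,-0.055,0.208,0,0,0],
    [-0.4,-0.07,0.231,0,0,0],
    [-0.44,-0.085,0.255,0,0,0],
    [-0.48,-0.1,0.278,0,0,0],
    [-0.5,-0.107,0.29,0,0,0],
    [-0.5,-0.107,0.29,0,0,0]
  ]
}}

```text
time: 5.12
tool_pos: [0.4671, 0.2016, 0.1585]
tool_rot: [0.182, 0.683, 0.684, -0.182]
force: [0.4, 0.7, -0.3]
gripper_width: 0.472
finger_force: 0.0
```

Run:
```python
from h import *
s=arm.get_state();p=s["tool_pos"];print(s["time"],p,"tip",p+L*RT[:,2],s["force"])
for c in("top","scene"):
  arm.get_image(c)
  for o in arm.silhouettes("low_tin",c): print(c,round(o["score"],2),o["location"],ray(c,o["location"][::-1],.04).round(3))
for o in arm.silhouettes("salt_shaker","top"): print(o["location"])
b=arm.get_image("top");cv2.imwrite("pics/t4.png",cv2.resize(b[120:300,220:540],(800,450)))
```

```text
5.125 [0.46707983 0.20164823 0.15854937] tip [0.46707983 0.11764823 0.0130571 ] [ 0.38013306  0.65717624 -0.32174649]
top 0.87 [233.6, 333.4] [0.466 0.067 0.04 ]
top 0.85 [278.6, 247.9] [0.377 0.232 0.04 ]
scene 0.96 [208.0, 300.4] [0.457 0.054 0.04 ]
scene 0.91 [183.6, 238.3] [0.371 0.198 0.04 ]
[166.6, 295.2]
```

View pics/t4.png

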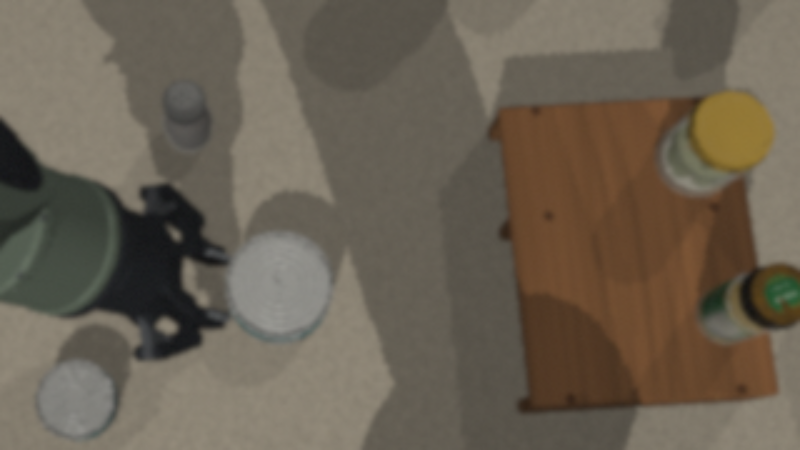

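The tin is cradled (crop 278,285) and tracks the fingers. The shaker (185,110) hasn't moved. I push on towards the mouth.

Emit:
{"op": "play_rows", "data": {
  "rows": [
    [-0.03,-0.007,0.017,0,0,0],
    [-0.07,-0.017,0.039,0,0,0],
    [-0.115,-0.028,0.064,0,0,0],
    [-0.16,-0.039,0.09,0,0,0],
    [-0.205,-0.05,0.115,0,0,0],
    [-0.25,-0.06,0.141,0,0,0],
    [-0.295,-0.07,0.167,0,0,0],
    [-0.34,-0.081,0.192,0,0,0],
    [-0.385,-0.092,0.218,0,0,0],
    [-0.43,-0.102,0.243,0,0,0],
    [-0.47,-0.112,0.266,0,0,0],
    [-0.5,-0.118,0.283,0,0,0],
    [-0.512,-0.12,0.29,0,0,0],
    [-0.512,-0.12,0.29,0,0,0]
  ]
}}

```text
time: 7.18
tool_pos: [0.4434, 0.0842, 0.1591]
tool_rot: [0.182, 0.683, 0.684, -0.182]
force: [-0.1, 0.6, 0.3]
gripper_width: 0.475
finger_force: 0.0
```

Run:
```python
from h import *
s=arm.get_state();p=s["tool_pos"];print(s["time"],p,"tip",p+L*RT[:,2],s["force"])
b=arm.get_image("top");cv2.imwrite("pics/t5.png",cv2.resize(b[120:300,220:540],(800,450)))
for o in arm.silhouettes("low_tin","top"):
  q=ray("top",o["location"][::-1],.04);q[2]=0; print(round(o["score"],2),o["location"],q.round(3),(q-O)@ix,(q-O)@e)
print(cmd(tcp([.449,-.111,.014])))
```

```text
7.175 [0.44336424 0.08422214 0.15910031] tip [4.43364239e-01 2.22143059e-04 1.36080391e-02] [-0.07822536  0.55058731  0.26854721]
0.85 [247.0, 390.0] [ 0.44  -0.044  0.   ] -0.07207303874820298 -0.003901906307198351
0.59 [282.1, 251.0] [0.37  0.226 0.   ] -0.3455799422452624 -0.058668296764762026
(array([-0.4847,  0.0272,  0.2752]), array([ 0.0001, -0.0012,  0.0005]))
```

View pics/t5.png

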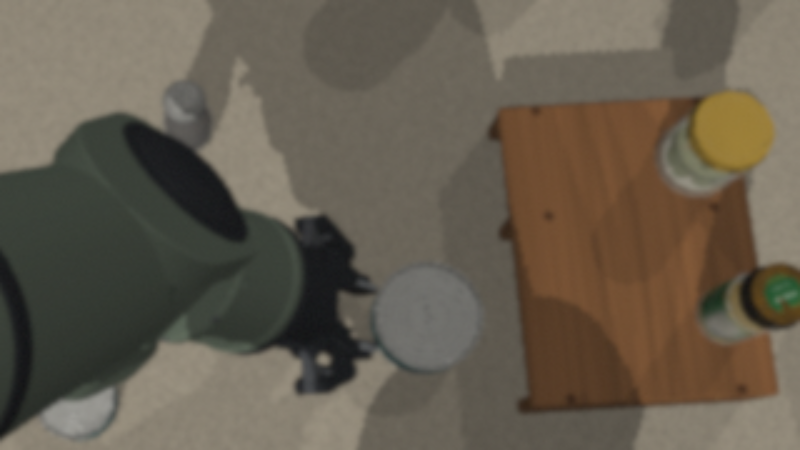

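The tin (crop 427,317) is aligned with the wide bay, whose wall ends show at rows 230 and 405. I push straight in.

Emit:
{"op": "play_rows", "data": {
  "rows": [
    [-0.03,0.002,0.017,0,0,0],
    [-0.07,0.004,0.04,0,0,0],
    [-0.11,0.006,0.062,0,0,0],
    [-0.15,0.008,0.085,0,0,0],
    [-0.19,0.01,0.108,0,0,0],
    [-0.23,0.013,0.131,0,0,0],
    [-0.27,0.015,0.153,0,0,0],
    [-0.31,0.017,0.176,0,0,0],
    [-0.35,0.02,0.199,0,0,0],
    [-0.39,0.022,0.221,0,0,0],
    [-0.43,0.024,0.244,0,0,0],
    [-0.46,0.026,0.261,0,0,0],
    [-0.485,0.027,0.275,0,0,0],
    [-0.485,0.027,0.275,0,0,0]
  ]
}}

```text
time: 9.02
tool_pos: [0.4489, -0.0276, 0.1596]
tool_rot: [0.182, 0.683, 0.684, -0.182]
force: [-0.3, -0.5, 0.1]
gripper_width: 0.477
finger_force: 0.0
```

Run:
```python
from h import *
s=arm.get_state();p=s["tool_pos"];print(s["time"],p,"tip",p+L*RT[:,2],s["force"])
print(cmd(tcp([.446,-.03,.014])),cmd(tcp([.446,-.0,.15])))
```

```text
9.025 [ 0.44886768 -0.02760114  0.15960174] tip [ 0.44886768 -0.11160114  0.01410947] [-0.25079436 -0.51840363  0.0960669 ]
(array([ 0.3544, -0.014 , -0.2023]), array([-0.0001, -0.0011,  0.0003])) (array([ 0.1466, -0.0144, -0.8669]), array([-0.0001, -0.0011,  0.0003]))
```

Emit:
{"op": "play_rows", "data": {
  "rows": [
    [0.07,0,-0.04,0,0,0],
    [0.17,0,-0.1,0,0,0],
    [0.27,0,-0.155,0,0,0],
    [0.35,0,-0.2,0,0,0],
    [0.32,0,-0.35,0,0,0],
    [0.3,0,-0.6,0,0,0],
    [0.5,0,-0.85,0,0,0],
    [0.7,0,-0.97,0,0,0],
    [0.9,0,-1,0,0,0],
    [0.9,0,-1,0,0,0],
    [0.9,0,-1,0,0,0]
  ]
}}

```text
time: 10.4
tool_pos: [0.4483, 0.2282, 0.2438]
tool_rot: [0.182, 0.683, 0.684, -0.182]
force: [-0.0, -0.4, 0.5]
gripper_width: 0.478
finger_force: 0.0
```

Run:
```python
from h import *
s=arm.get_state();p=s["tool_pos"];print(s["time"],p,s["force"])
b=arm.get_image("top");cv2.imwrite("pics/t6.png",cv2.convertScaleAbs(cv2.resize(b[140:300,360:540],(675,600),interpolation=cv2.INTER_CUBIC),alpha=1.8))
for tx in(.03,.04,.05):
  print(tx,"trailing edge px",proj("top",O+ix*(tx-.043)+[0,0,.04]),proj("top",O+ix*(tx-.043)))
for o in arm.silhouettes("low_tin","top"):
  m=np.where(o["pixels"]); print(round(o["score"],2),o["location"],m[1].min(),m[1].max(),m[0].min(),m[0].max())
for o in arm.silhouettes("salt_shaker","top"): print("salt",o["location"])
```

```text
10.4 [0.44834692 0.22815658 0.24377033] [-0.03171225 -0.4314209   0.52269924]
0.03 trailing edge px [419.74087667 243.56932057] [415.81912376 246.53736533]
0.04 trailing edge px [424.79823813 243.32203016] [420.66425717 246.30007701]
0.05 trailing edge px [429.85417267 243.07480951] [425.50808105 246.06285283]
0.62 [280.3, 247.4] 234 266 264 296
salt [165.0, 296.7]
```

View pics/t6.png

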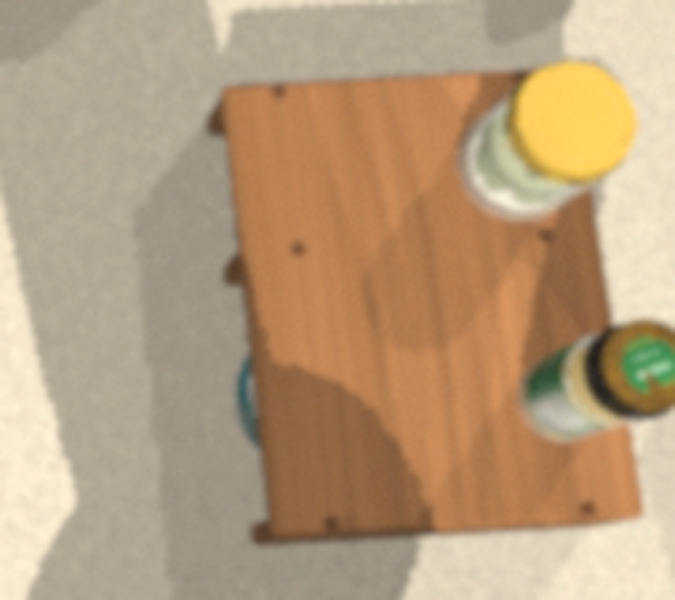

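The tin shows only as a thin sliver at crop (245,400), midway between the wall ends. Its trailing edge is at about pixel column 424–427, which puts its centre about 45 mm inside the mouth. The shaker is still standing.

```bash
python3 -c "
from cell import arm
print(arm.sign_off())"
```

```text
the job is handed in; nothing more can be done
None
```

I slid the 86 mm tin into the riser's wide bay. Its centre measures about 45 mm inside the mouth, so almost none of it still shows. The salt shaker is still standing, the arm is clear, and I handed the job in at about 10.6 s; no verdict came back.

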